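Wax the punch rod and thread it through the punch frame

ROBOT

A 6-joint arm with a two-finger parallel gripper is mounted at the origin on the work surface. World frame = base frame: x ahead of the robot, y to its left, z up, the work surface at z = 0. Lengths are in m, angles in rad, forces in N, time in s.
With the tool pointing down it reaches from about 0.25 to 0.725 m from the base axis. Payload 4 kg.
Tool frame: the origin (TCP) lies midway between the tips of the shut fingers; the grasp point (between the pads) lies 19 mm behind it (r.hold_point_z is the distance from the TCP to the grasp point, in m); z points along the fingers, y is the direction in which the jaws open and shut (so a half turn about z gives the same grasp; the last joint's range is limited). The gripper opens to 85 mm and grips with 20 to 120 N. Pads are 22 mm wide; open, the fingers measure 114 mm over their backs; the gripper's body (76 mm by 85 mm) begins 54 mm behind the grasp point. The pads swing forward as they close: fully open they stand 13 mm farther back than shut.
Start: joints at [1.271, 0.241, 0.005, 1.335, 0, 1.571], TCP at [0.148, 0.478, 0.231] pointing down, gripper open.
Joint ranges: [-2.72, 2.72], [-1.05, 1.87], [-1.09, 1.28], [-1.99, 2.15], [-1.42, 1.44], [-3.14, 3.14]. Speed limits (rad/s): [2.79, 2.79, 3.14, 3.14, 3.14, 3.14].

INTERFACE

Orientations are given as a rotation vector (axis times angle).
In Python, from workcell import r gives the robot as it stands. The module is installed in compiled form; this text tells all that it offers. Calls block until the motion is done:
- r.move_pose(position, orientation): joint-space move of the TCP to a pose.
- r.movel(position, ori=None, speed=0.15, max_force=None): straight line of the TCP; ori=None keeps the orientation; speed is the mean speed in m/s. With max_force (N) it stops when the force on the tool has changed by that much, and returns True; else False.
- r.move_joints(angles): joint-space move.
- r.ungrasp() and r.grasp(): open the fingers fully, or close them until they stop; the grip force is fixed at half the most.
- r.hold(seconds).
- r.inverse_kinematics(position, orientation): joint angles nearest the present ones, or None.
- r.get_obs(): the state.
- r.grab_frame(name): name is "scene" or "top" or "wrist"; returns (picture, depth): 384x512x3 uint8, red, green, blue; 384x512 float32, m along the optical axis (not along the pixel's ray), 0 where there is no reading.
- r.camera_info(name): a dict with "mtx" (3x3 intrinsics, pixels), "rvec" (rotation vector, rad) and "tvec" (3), from world to camera coordinates, as OpenCV has them; the wrist camera has in their place "hand_eye" (4x4, takes a point from camera to tool coordinates, whose origin is the TCP and whose axes are the flange's). Camera axes: x right, y down, z forward; pixel columns grow to the right and rows downward; lengths in m; the calibration is good to about 2 mm. A picture is of the moment at which its call begins: read the wrist's pose just before it. camera_info takes no time and is no camera call.
A pose or a line that the arm cannot do raises r.PlanningError and nothing moves.
- r.finish_job(): hands the job in, once; it reports no verdict.
The state is a dict: "t": time; "qpos": joint angles; "joint_velocities": joint speeds; "joint_torque": joint torques, N m; "ee_pos": TCP position; "tcp_rot": TCP orientation; "contact_force": force on the tool from outside, world axes, zero at the start; "moment": the same for the moment, N m; "finger_gap": opening from 0.0 (shut) to 1.0 (fully open).
Only numpy, scipy, OpenCV 4.12 (cv2) and the standard library are available. Lean on these libraries where they do the work, as an engineer would, in place of code of your own. Each camera call takes 0.05 s, during which the arm holds its last target.

TASK

Take the steel punch rod by its red knob out of its wooden stand, dip its tip into the blue wax pot, well below the rim, and then thread it down through the upper and then the lower brass bushing of the grey punch frame. Finish while still holding the rod still by its knob so that I can tighten the set screw: the tip shows below the lower bushing but hangs clear of the frame's base, and the rod is not jammed against the bushings. Leave the pot, the spare rod, the jar and the bone folder where they are.

Things in the scene. Friction and masses are not known exactly. Their poses are not given: they have to be found in the camera images.
- rod: punch rod, loose, about 0.13 kg: round steel shank, 12 mm diameter, 125 mm long (last 6 mm tapered to 8 mm at the tip), with a red cylindrical knob on top, 24 mm diameter, 35 mm tall. Origin at the centre of the tip, z along the rod to the knob. Starts upright in the stand, tip 15 mm and knob 140 to 175 mm above the table; may lean up to 1.5 degrees there
- rod_tip (a point): centre of the rod's lower end (tip), the same point as the origin of rod
- rod_knob (a point): centre of the rod's red knob, 142.5 mm above the tip along the rod; the place to grip, from above across the 24 mm diameter
- stand: the rod's stand: a fixed wooden block 70 x 70 mm, 60 mm tall, with one vertical hole of 13 mm, 45 mm deep, in the middle of its top; origin at the centre of its underside on the table
- pot: the wax pot: blue ceramic, open on top, loose, 0.35 kg, 50 mm tall, outside 60 mm wide at the foot and 64 mm at the rim, wall 4 mm (mouth 56 mm wide); a hard yellow wax cake fills its bottom up to 15 mm above the table. Origin at the centre of its underside
- pot_rim (a point): centre of the pot's mouth, at rim height, 50 mm above the table
- frame: grey punch frame, fixed. Origin on the table below the vertical axis shared by both bushings; x points from that axis to the column, z up. Base plate 12 mm thick, x -50 to 125 mm, 120 mm wide; column x 78 to 114 mm, 60 mm wide, 122 mm tall. Two arms, one above the other, end in 36 mm rings holding the bushings. Small set screw to x = -34 mm on the upper ring. Nothing is higher than 127 mm
- upper_mouth (a point): centre of the upper brass bushing's mouth, on the axis, 127 mm above the table. Bushing 22 mm tall (down to 105 mm), bore 16 mm, flared to 24 mm at the mouth
- lower_mouth (a point): centre of the lower brass bushing's mouth, on the axis, 67 mm above the table. Same bushing: bore 16 mm, flared to 24 mm at the mouth; its lower end is 22 mm below this point, the top of the base plate 55 mm below
- spare_rod: bystander: a shorter brass rod with a pale wooden knob (24 mm wide), upright in another stand like the first; its top is 120 mm above the table. Origin at its lower tip
- spare_stand: bystander: the spare rod's stand, a fixed wooden block 70 x 70 x 60 mm; origin at the centre of its underside
- jar: bystander: closed amber jar, 64 mm wide and 100 mm tall, loose; origin at the centre of its underside
- folder: bystander: flat bone folder about 140 x 22 x 5 mm lying on the table, loose; origin at the centre of its underside
There are look-alikes about, which are no part of the job. Leave any turquoise look-alike of the pot alone.

How it is judged:
By the outcome, as a careful person would: the job done as asked, in the order asked, and still so for the second after the job is handed in, while the arm keeps its last pose, push and grip.
It also fails if it takes over 51 s, if anything falls off the work surface, if the arm or the gripper's body presses on something with over 40 N, if the wrist force passes 120 N, or if a joint passes its speed limit or range.

## Working session

There is one attempt and no reset: what is moved stays moved. The work goes in short steps, each a Python script; the robot and the scene stay as the last script left them, time stands still between calls to the robot, and variables do not carry over. Pictures are saved under pics/ and viewed, and the job is handed in when it is done.

```bash
mkdir -p pics
cat > h.py <<'E'
import numpy as np, cv2
from workcell import r
def cam(name):
    c=r.camera_info(name)
    K=np.array(c["mtx"],float)
    if name=="wrist":
        o=r.get_obs(); T=np.eye(4); T[:3,:3]=cv2.Rodrigues(np.array(o["tcp_rot"],float))[0]; T[:3,3]=o["ee_pos"]
        M=T@np.array(c["hand_eye"],float); return K,M   # cam->world
    R=cv2.Rodrigues(np.array(c["rvec"],float))[0]; M=np.eye(4); M[:3,:3]=R.T; M[:3,3]=-R.T@np.array(c["tvec"],float).ravel()
    return K,M
def grab(name,fn):
    K,M=cam(name); im,d=r.grab_frame(name)
    cv2.imwrite(f"pics/{fn}.png",im[:,:,::-1]); np.savez(f"pics/{fn}.npz",im=im,d=d,K=K,M=M)
    return im,d,K,M
def ld(fn):
    z=np.load(f"pics/{fn}.npz"); return z["im"],z["d"],z["K"],z["M"]
def ray(K,M,u,v):
    d=M[:3,:3]@np.linalg.solve(K,np.array([u,v,1.])); return M[:3,3],d
def onplane(K,M,u,v,z):
    o,d=ray(K,M,u,v); return o+d*(z-o[2])/d[2]
def cloud(d,K,M):
    v,u=np.indices(d.shape); P=np.stack([(u-K[0,2])/K[0,0]*d,(v-K[1,2])/K[1,1]*d,d],-1)
    return P@M[:3,:3].T+M[:3,3]
def proj(K,M,p):
    q=K@(M[:3,:3].T@(np.array(p)-M[:3,3])); return q[:2]/q[2]
E
python3 - <<'E'
from h import *
for n in("scene","top","wrist"):
    im,d,K,M=grab(n,n+"0"); print(n,M[:3,3],M[:3,2],K[0,0])
print(r.get_obs(),r.hold_point_z)
E
```

```text
scene [ 1.09931704 -0.6571924   0.72339779] [-0.53702824  0.58803526 -0.6048266 ] 464.1152167350685
top [ 0.35414387 -0.04815296  1.01340288] [ 0.22872968 -0.01387357 -0.97339111] 355.18442673113583
wrist [0.06856033 0.50157298 0.3729966 ] [ 0.30569297 -0.09628445 -0.94724923] 320.5866399224433
{'t': 0.15, 'qpos': array([1.27102768e+00, 2.41278872e-01, 3.99439157e-03, 1.33516947e+00,
       1.92312714e-05, 1.57078227e+00]), 'joint_velocities': array([ 0.00043991, -0.0037433 ,  0.00283189, -0.00125252,  0.001328  ,
       -0.00068651]), 'joint_torque': array([ 4.11808251e-04, -3.72635615e+01,  2.52638018e+01,  1.23418635e-02,
        4.26325983e-05, -1.24703141e-05]), 'ee_pos': array([0.14750035, 0.47723933, 0.23058299]), 'tcp_rot': array([-4.69052633e-01, -3.10610893e+00,  2.56986515e-03]), 'contact_force': array([0.14303061, 0.2683122 , 0.55188586]), 'moment': array([0.02454837, 0.02731285, 0.01206375]), 'finger_gap': 0.998480112986478} 0.0187
```

View pics/scene0.png

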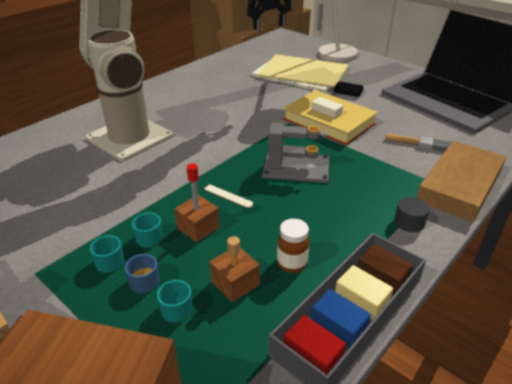

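View pics/top0.png

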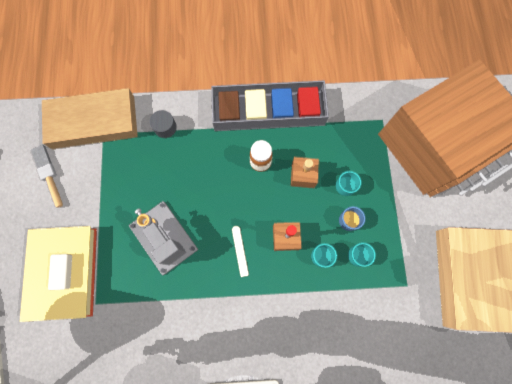

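View pics/wrist0.png

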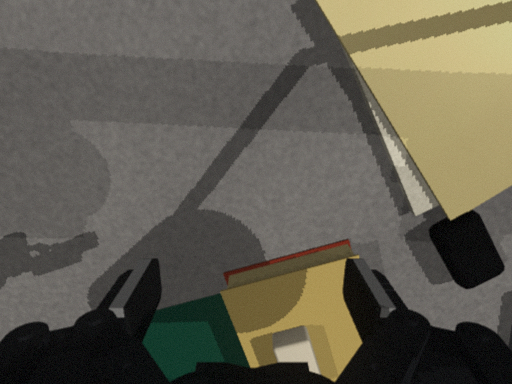

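The rod's red knob is at scene (193,172) and top (292,231). Look-alikes for the rod: the spare rod's pale knob at top (309,163) and the red block in the tray at top (309,101). The blue pot is at top (351,219) and scene (142,272); the look-alikes for it are three turquoise pots at top (348,182), (324,256) and (362,255). The frame's upper bushing is at top (144,220). Next I'll measure and check close crops.

```bash
cat > m.py <<'E'
from h import *
def show(m,name,im,d,K,M,z=None):
    n,l,s,c=cv2.connectedComponentsWithStats(m.astype(np.uint8))
    P=cloud(d,K,M)
    for i in range(1,n):
        if s[i,4]<15: continue
        w=P[l==i]; print(name,"px",c[i].round(1),"bb",s[i,:5],"med",np.median(w,0).round(4),"zmax",np.percentile(w[:,2],97).round(4), "" if z is None else onplane(K,M,*c[i],z).round(4))
for n in("top","scene"):
    im,d,K,M=ld(n+"0"); hsv=cv2.cvtColor(im,cv2.COLOR_RGB2HSV); H,S,V=[hsv[...,i].astype(int) for i in range(3)]
    P=cloud(d,K,M)
    print(n)
    show(((H<6)|(H>174))&(S>190)&(V>100),"red",im,d,K,M,0.175)
    show((H>104)&(H<125)&(S>100)&(V>60),"blue",im,d,K,M,0.05)
    show((H>80)&(H<98)&(S>120)&(V>90),"turq",im,d,K,M,0.05)
    show((H>10)&(H<24)&(S>150)&(V>120)&(P[...,1]>0.1)&(P[...,0]<.6),"brass",im,d,K,M,0.127)
a=cv2.imread("pics/top0.png"); 
cv2.imwrite("pics/crops.png",np.hstack([cv2.resize(a[190:280,115:205],(400,400),interpolation=2),cv2.resize(a[140:280,260:400],(400,400),interpolation=2)]))
b=cv2.imread("pics/scene0.png")
cv2.imwrite("pics/crops2.png",np.hstack([cv2.resize(b[110:190,255:335],(400,400),interpolation=2),cv2.resize(b[155:325,90:260],(400,400),interpolation=2)]))
E
python3 m.py
```

```text
top
blue px [281.9 102.5] bb [271  88  23  30 607] med [ 0.8579 -0.1588  0.0511] zmax 0.0551 [ 0.8585 -0.1589  0.05  ]
blue px [352.7 217.8] bb [340 207  25  23 170] med [ 0.503  -0.335   0.0405] zmax 0.0517 [ 0.5019 -0.3274  0.05  ]
turq px [249.3 213. ] bb [   96   121   311   182 40904] med [ 5.47e-01 -4.04e-02  2.00e-04] zmax 0.0142 [ 0.5313 -0.0445  0.05  ]
scene
red px [192.3 172. ] bb [188 164  10  17 142] med [ 0.4683 -0.1483  0.1638] zmax 0.176 [ 0.4809 -0.1589  0.175 ]
red px [314.8 340.6] bb [ 285  316   60   51 1593] med [ 0.8632 -0.2436  0.0526] zmax 0.0549 [ 0.906  -0.3187  0.175 ]
blue px [142. 273.] bb [126 255  32  37 697] med [ 0.5105 -0.3322  0.0312] zmax 0.0496 [ 0.5218 -0.3413  0.05  ]
blue px [339.5 315.8] bb [ 311  289   59   58 1889] med [ 0.8648 -0.1722  0.0519] zmax 0.0547 [ 0.8646 -0.1711  0.05  ]
turq px [147.2 221.8] bb [131 212  31  26 323] med [ 0.3941 -0.2264  0.0459] zmax 0.0513 [ 0.4081 -0.2403  0.05  ]
turq px [106.2 245.2] bb [ 89 234  33  24 334] med [ 0.3904 -0.3339  0.0469] zmax 0.0519 [ 0.4036 -0.3432  0.05  ]
turq px [175.5 292.7] bb [156 279  36  29 459] med [ 0.598  -0.3182  0.0466] zmax 0.0519 [ 0.6084 -0.33    0.05  ]
brass px [303.2 100.9] bb [299  99  10   4  19] med [0.3033 0.4679 0.0436] zmax 0.0472 [0.4008 0.331  0.127 ]
brass px [295.1 106.8] bb [293 104   6   6  16] med [0.3112 0.4192 0.0444] zmax 0.0462 [0.4053 0.2876 0.127 ]
brass px [304.3 107.1] bb [302 104   5   7  15] med [0.3346 0.4311 0.045 ] zmax 0.0472 [0.4259 0.3026 0.127 ]
brass px [313.1 113.7] bb [309 111   9   6  17] med [0.3764 0.4179 0.0443] zmax 0.0476 [0.4668 0.2874 0.127 ]
brass px [313.  128.7] bb [308 126  11   7  59] med [0.5101 0.2287 0.1246] zmax 0.1284 [0.5148 0.2213 0.127 ]
brass px [311.5 148.6] bb [307 146  10   6  53] med [0.5104 0.2286 0.0642] zmax 0.0681 [0.5685 0.141  0.127 ]
```

View pics/crops.png

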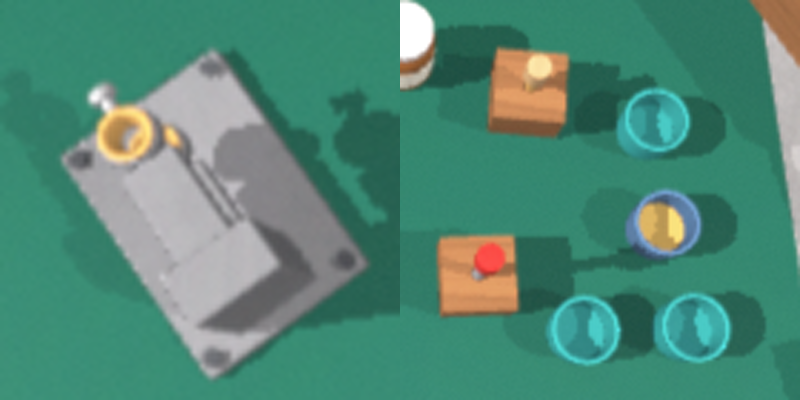

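View pics/crops2.png

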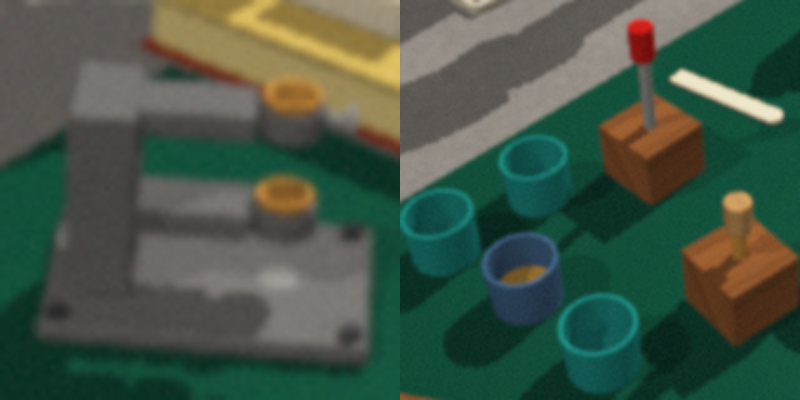

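The left crop shows the upper bushing ring at top ≈ (143.6,219.7), with the arms running down-right to the column. The red-knobbed rod at top (292,231) stands in its own block, and the one blue pot with yellow wax is at (352,218), so the choice is confirmed. Now I'll refine the positions.

```bash
cat > m2.py <<'E'
from h import *
def tri(obs):
    A=np.zeros((3,3));b=np.zeros(3)
    L=[]
    for (K,M,uv) in obs:
        o,d=ray(K,M,*uv); d/=np.linalg.norm(d); Q=np.eye(3)-np.outer(d,d); A+=Q;b+=Q@o; L.append((o,Q))
    p=np.linalg.solve(A,b); return p.round(4),[round(float(np.linalg.norm(Q@(p-o)))*1e3,2) for o,Q in L]
if __name__=="__main__":
    D={n:ld(n+"0") for n in("top","scene")}
    C={}
    for n,(im,d,K,M) in D.items():
        hsv=cv2.cvtColor(im,cv2.COLOR_RGB2HSV); H,S,V=[hsv[...,i].astype(int) for i in range(3)]; P=cloud(d,K,M)
        near=lambda x,y,rr:(np.hypot(P[...,0]-x,P[...,1]-y)<rr)
        m=((H<8)|(H>172))&(S>150)&near(.468,-.148,.05)
        mt=m&(P[...,2]>.13); w=P[mt]; v,u=np.nonzero(m); print(n,"knob px",u.mean(),v.mean(),len(u),"bb",u.min(),u.max(),v.min(),v.max(),w.mean(0).round(4))
        top=m&(abs(P[...,2]-.175)<.003); v,u=np.nonzero(top); print("  knobtop",len(u),u.mean(),v.mean(),onplane(K,M,u.mean(),v.mean(),.175).round(4),P[top].mean(0).round(4))
        m=near(.505,-.333,.05)&(abs(P[...,2]-.050)<.004); 
        w=P[m]; A=np.c_[2*w[:,:2],np.ones(len(w))]; s=np.linalg.lstsq(A,(w[:,:2]**2).sum(1),rcond=None)[0]; print("  potrim",len(w),s[:2].round(4),np.sqrt(s[2]+s[0]**2+s[1]**2).round(4))
        # stand top
        m=near(.468,-.148,.06)&(abs(P[...,2]-.06)<.004); v,u=np.nonzero(m); 
        pts=P[m][:,:2].astype(np.float32); print("  standtop",len(u),cv2.minAreaRect(pts))
        m=near(.51,.229,.045)&(H>8)&(H<30)&(S>110)
        for zz in(.127,.067):
            q=m&(abs(P[...,2]-zz)<.006); v,u=np.nonzero(q)
            if len(u)>5:
                e=cv2.fitEllipse(cv2.convexHull(np.c_[u,v].astype(np.int32))) ; print("  brass",zz,len(u),e,onplane(K,M,*e[0],zz).round(4),P[q].mean(0).round(4)); C[n,zz]=(K,M,e[0])
        # column top
        m=near(.45,.18,.1)&(abs(P[...,2]-.122)<.004)&(S<60); pts=P[m][:,:2].astype(np.float32)
        if len(pts)>10: print("  col/arm top",len(pts),cv2.minAreaRect(pts))
        m=near(.46,.17,.13)&(abs(P[...,2]-.012)<.004)&(S<70); pts=P[m][:,:2].astype(np.float32); print("  base",len(pts),cv2.minAreaRect(pts))
    for zz in(.127,.067):
        if ("top",zz) in C and ("scene",zz) in C: print("tri",zz,tri([C["top",zz],C["scene",zz]]))
E
python3 m2.py
```

```text
top knob px 291.0103092783505 230.16494845360825 97 bb 286 296 225 236 [ 0.4614 -0.1418  0.1717]
  knobtop 72 291.44444444444446 229.86111111111111 [ 0.4621 -0.1427  0.175 ] [ 0.4622 -0.1428  0.1742]
  potrim 102 [ 0.5022 -0.3288] 0.0298
  standtop 555 ((0.46282604336738586, -0.14262789487838745), (0.06995835900306702, 0.07009843736886978), 88.96370697021484)
  brass 0.127 57 ((142.85650634765625, 219.40386962890625), (10.576594352722168, 11.762808799743652), 97.31671142578125) [0.5157 0.2241 0.127 ] [0.5175 0.2253 0.1254]
  brass 0.067 15 ((149.3517303466797, 221.53717041015625), (5.182286739349365, 10.362071990966797), 78.69933319091797) [0.5199 0.225  0.067 ] [0.5217 0.225  0.0659]
  col/arm top 683 ((0.4757353663444519, 0.1984272003173828), (0.1347174048423767, 0.0598079115152359), 33.685543060302734)
  base 1367 ((0.4830015003681183, 0.20398935675621033), (0.17477445304393768, 0.1197938323020935), 33.67325973510742)
scene knob px 192.12280701754386 172.31578947368422 171 bb 187 197 164 181 [ 0.4665 -0.1477  0.1616]
  knobtop 49 191.44897959183675 166.30612244897958 [ 0.4641 -0.1
[... 178 characters left out ...]
), 88.50672912597656)
  brass 0.127 64 ((312.8374328613281, 128.6208953857422), (7.454262733459473, 12.423316955566406), 93.89741516113281) [0.5141 0.2214 0.127 ] [0.5112 0.2245 0.1251]
  brass 0.067 57 ((311.2396240234375, 148.5478515625), (7.252678394317627, 11.337121963500977), 90.2774887084961) [0.5144 0.2213 0.067 ] [0.513  0.224  0.0652]
  col/arm top 361 ((0.46697914600372314, 0.20039956271648407), (0.13123412430286407, 0.0657990574836731), 40.84516906738281)
  base 1210 ((0.4835089445114136, 0.200230211019516), (0.17353101074695587, 0.118411123752594), 34.3378791809082)
tri 0.127 (array([0.5147, 0.223 , 0.127 ]), [1.43, 1.43])
tri 0.067 (array([0.5173, 0.2221, 0.0689]), [3.05, 3.05])
```

Measured: the rod's knob is at ≈ (0.463, −0.144), with little lean. The pot is at (0.5018, −0.3295). The bushing axis is at ≈ (0.5146, 0.2230); the base-rectangle fit and the triangulation agree within 1.5 mm. The rod-stand fit matches the 70 mm given. Next is IK and the reach.

```bash
cat >> h.py <<'E'
def ori(yaw,flip=False,tilt=None):
    y=np.array([-np.sin(yaw),np.cos(yaw),0]); z=np.array([0,0,-1.]); x=np.cross(y,z)
    R=np.stack([x,y,z],1)
    if flip: R=R@np.diag([-1,-1,1])
    if tilt is not None: R=cv2.Rodrigues(np.array(tilt,float))[0]@R
    return cv2.Rodrigues(R)[0].ravel()
KN=np.array([.463,-.1443]); POT=np.array([.5018,-.3295]); AX=np.array([.5146,.2230])
E
python3 - <<'E'
from h import *
for yaw in(0,.3,.74):
  for f in(0,1):
    for p in(KN,POT,AX):
        q=r.inverse_kinematics([*p,.27],ori(yaw,f)); q2=r.inverse_kinematics([*p,.137],ori(yaw,f)); print(yaw,f,None if q is None else q.round(2),None if q2 is None else q2.round(2))
E
```

```text
0 0 [-0.3   0.2   0.05  1.42  0.   -0.3 ] [-0.3   0.28 -0.2   1.09  0.   -0.3 ]
0 0 [-0.58  0.44  0.38  1.52  0.   -0.58] [-0.58  0.49  0.12  1.2   0.   -0.58]
0 0 [0.41 0.35 0.26 1.48 0.   0.41] [0.41 0.42 0.   1.16 0.   0.41]
0 1 [-0.3   0.2   0.05  1.42  0.    2.84] [-0.3   0.28 -0.2   1.09  0.    2.84]
0 1 [-0.58  0.44  0.38  1.52  0.    2.56] [-0.58  0.49  0.12  1.2   0.    2.56]
0 1 [ 0.41  0.35  0.26  1.48  0.   -2.73] [ 0.41  0.42  0.    1.16  0.   -2.73]
0.3 0 [-0.3   0.2   0.05  1.42  0.   -0.6 ] [-0.3   0.28 -0.2   1.09  0.   -0.6 ]
0.3 0 [-0.58  0.44  0.38  1.52  0.   -0.88] [-0.58  0.49  0.12  1.2   0.   -0.88]
0.3 0 [0.41 0.35 0.26 1.48 0.   0.11] [0.41 0.42 0.   1.16 0.   0.11]
0.3 1 [-0.3   0.2   0.05  1.42  0.    2.54] [-0.3   0.28 -0.2   1.09  0.    2.54]
0.3 1 [-0.58  0.44  0.38  1.52  0.    2.26] [-0.58  0.49  0.12  1.2   0.    2.26]
0.3 1 [ 0.41  0.35  0.26  1.48  0.   -3.03] [ 0.41  0.42  0.    1.16  0.   -3.03]
0.74 0 [-0.3   0.2   0.05  1.42  0.   -1.04] [-0.3   0.28 -0.2   1.09  0.   -1.04]
0.74 0 [-0.58  0.44  0.38  1.52  0.   -1.32] [-0.58  0.49  0.12  1.2   0.   -1.32]
0.74 0 [ 0.41  0.35  0.26  1.48  0.   -0.33] [ 0.41  0.42  0.    1.16  0.   -0.33]
0.74 1 [-0.3   0.2   0.05  1.42  0.    2.1 ] [-0.3   0.28 -0.2   1.09  0.    2.1 ]
0.74 1 [-0.58  0.44  0.38  1.52  0.    1.82] [-0.58  0.49  0.12  1.2   0.    1.82]
0.74 1 [0.41 0.35 0.26 1.48 0.   2.81] [0.41 0.42 0.   1.16 0.   2.81]
```

Run:
```python
from h import *
O=ori(.74)
r.move_pose([*KN,.25],O)
print(r.get_obs()["t"])
im,d,K,M=grab("wrist","w1")
hit=r.movel([*KN,.215],O,speed=.12)
o=r.get_obs(); print(o["t"],o["ee_pos"],o["contact_force"])
grab("scene","s1"); grab("wrist","w2")
```

```text
2.625
3.1167 [ 0.46292387 -0.1439317   0.21497743] [ 0.31113298 -0.6315118  -1.18449739]
```

Run:
```python
import cv2,numpy as np
a=cv2.imread("pics/w2.png");b=cv2.imread("pics/s1.png")[90:260,90:300]
cv2.imwrite("pics/v1.png",np.hstack([cv2.resize(a,(400,300)),cv2.resize(b,(370,300),interpolation=2)]))
```

```text
(no output)
```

View pics/v1.png

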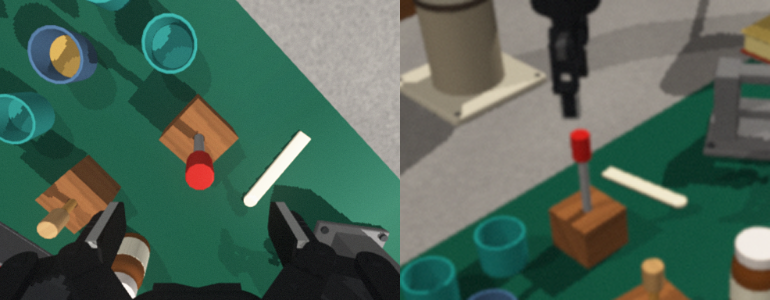

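The wrist picture shows the red knob between the jaws at (200,178) in this half-size view, with the folder at (277,170) clear of them. I'll check the knob position by wrist rays.

Run:
```python
from h import *
from m2 import tri
for n in("w1","w2","s1"):
    im,d,K,M=ld(n); hsv=cv2.cvtColor(im,cv2.COLOR_RGB2HSV); H,S,V=[hsv[...,i].astype(int) for i in range(3)]; P=cloud(d,K,M)
    m=((H<8)|(H>172))&(S>150)&(np.hypot(P[...,0]-.463,P[...,1]+.144)<.05)&(abs(P[...,2]-.175)<.004)
    v,u=np.nonzero(m); e=cv2.fitEllipse(cv2.convexHull(np.c_[u,v].astype(np.int32)))
    print(n,len(u),e,onplane(K,M,*e[0],.175).round(4),P[m].mean(0).round(4))
    m=(np.hypot(P[...,0]-.463,P[...,1]+.144)<.06)&(abs(P[...,2]-.06)<.003); print(cv2.minAreaRect(P[m][:,:2].astype(np.float32)))
```

```text
w1 775 ((253.8262176513672, 205.0043487548828), (31.149171829223633, 31.75372886657715), 93.27545166015625) [ 0.4606 -0.1442  0.175 ] [ 0.4607 -0.144   0.1746]
((0.4616076946258545, -0.14333613216876984), (0.07040219008922577, 0.07026198506355286), 88.77327728271484)
w2 1039 ((254.95521545410156, 224.1361846923828), (35.90359115600586, 37.1003303527832), 94.27259063720703) [ 0.4604 -0.1443  0.175 ] [ 0.4607 -0.1441  0.1745]
((0.4617704153060913, -0.14342249929904938), (0.0701923742890358, 0.070672906935215), 88.49484252929688)
s1 55 ((191.26132202148438, 166.76376342773438), (6.887984752655029, 10.286215782165527), 81.8148193359375) [ 0.465  -0.1473  0.175 ] [ 0.4639 -0.1459  0.1743]
((0.46032199263572693, -0.14324145019054413), (0.07235606759786606, 0.07366776466369629), 88.9120101928711)
```

Run:
```python
from h import *
O=ori(.74)
hit=r.movel([.461,-.1441,.137],O,speed=.1,max_force=12)
o=r.get_obs(); print(hit,o["t"],o["ee_pos"],o["contact_force"])
if not hit:
    r.grasp(); o=r.get_obs(); print(o["t"],o["ee_pos"],o["contact_force"],o["moment"],o["finger_gap"])
grab("scene","s2"); grab("wrist","w3")
import cv2,numpy as np
a=cv2.imread("pics/w3.png");b=cv2.imread("pics/s2.png")[90:260,90:300]
cv2.imwrite("pics/v2.png",np.hstack([cv2.resize(a,(400,300)),cv2.resize(b,(370,300),interpolation=2)]))
```

```text
False 4.15 [ 0.46153405 -0.14427554  0.13762265] [ 0.48561552  0.14860051 -0.2016526 ]
4.7417 [ 0.46114294 -0.14408062  0.13735405] [-0.40530369  1.4345973   3.7345604 ] [0.09587962 0.15027756 0.05702431] 0.2649751992493251
```

View pics/v2.png

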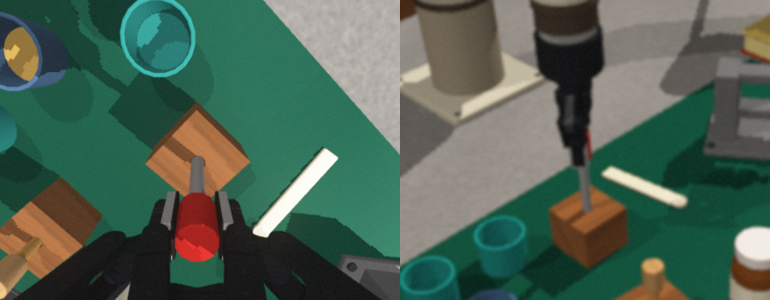

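The knob is gripped: gap 0.265 ≈ 22.5 mm, and the picture shows the knob at (197,228) between the pads. Next I'll lift straight up.

Run:
```python
from h import *
O=ori(.74)
hit=r.movel([.461,-.1441,.19],O,speed=.08,max_force=20)
o=r.get_obs(); print(hit,o["t"],o["ee_pos"],o["contact_force"],o["moment"],o["finger_gap"])
if not hit:
    hit=r.movel([.461,-.1441,.275],O,speed=.2,max_force=20)
    o=r.get_obs(); print(hit,o["t"],o["ee_pos"],o["contact_force"],o["moment"],o["finger_gap"])
grab("scene","s3"); grab("wrist","w4"); grab("top","t3")
a=cv2.imread("pics/w4.png");b=cv2.imread("pics/s3.png")[70:240,90:300]
cv2.imwrite("pics/v3.png",np.hstack([cv2.resize(a,(400,300)),cv2.resize(b,(370,300),interpolation=2)]))
```

```text
False 5.6583 [ 0.46056735 -0.14397958  0.18943459] [-0.72417909 -0.10510723 -1.29568031] [-0.00917614 -0.02860286 -0.0043787 ] 0.2633518982819524
False 6.2333 [ 0.46057606 -0.1439799   0.27388213] [-0.50746757 -0.2828926  -2.15458563] [-0.02571319  0.04420307 -0.00941868] 0.26465006111094436
```

View pics/v3.png

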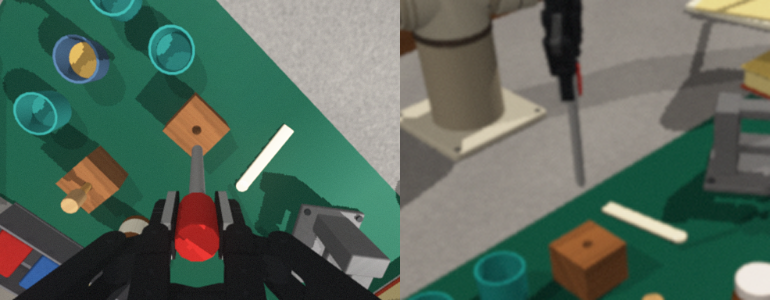

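The rod hangs from the gripper, out of the stand; the hole is visible in the block at (197,128) in the wrist view. Next I'll measure the rod's tip and lean from the shank in the views.

```bash
cat > tip.py <<'E'
from h import *
from m2 import tri
def edges(n,tcp,tipz):
    im,d,K,M=ld(n); P=cloud(d,K,M)
    m=(np.hypot(P[...,0]-tcp[0],P[...,1]-tcp[1])<.02)&(P[...,2]>tipz-.012)&(P[...,2]<tipz+.115)
    k,l,s,c=cv2.connectedComponentsWithStats(m.astype(np.uint8)); i=1+np.argmax(s[1:,4]); m=l==i
    v,u=np.nonzero(m); print(n,len(u),"px v",v.min(),v.max(),"exp tip",proj(K,M,[*tcp[:2],tipz]).round(1),"exp knobbase",proj(K,M,[*tcp[:2],tipz+.125]).round(1))
    return im,d,K,M,m,P
if __name__=="__main__":
    import sys
    tcp=np.array([.4606,-.1440]); tipz=.1515
    for n in("s3","t3","w4"):
        im,d,K,M,m,P=edges(n,tcp,tipz); v,u=np.nonzero(m)
        W=P[m]
        for lo in np.arange(tipz-.01,tipz+.12,.02):
            q=(W[:,2]>lo)&(W[:,2]<lo+.02)
            if q.sum()>5: print("  z",lo.round(3),q.sum(),W[q].mean(0).round(4),"px",u[q].mean().round(1),v[q].mean().round(1))
        print("  lowest z",np.percentile(W[:,2],1).round(4))
E
python3 tip.py
python3 - <<'E'
import cv2
b=cv2.imread("pics/s3.png")[90:190,160:220]; cv2.imwrite("pics/v3b.png",cv2.resize(b,(360,600),interpolation=2))
b=cv2.imread("pics/w4.png")[160:300,190:320]; cv2.imwrite("pics/v3c.png",cv2.resize(b,(520,560),interpolation=2))
E
```

```text
s3 271 px v 128 175 exp tip [191.9 174.4] exp knobbase [186.6 122.7]
  z 0.142 19 [ 0.4622 -0.1457  0.1571] px 191.6 172.9
  z 0.161 43 [ 0.463  -0.1458  0.1715] px 191.3 167.5
  z 0.181 46 [ 0.4632 -0.1458  0.1915] px 190.5 159.5
  z 0.201 49 [ 0.4631 -0.1458  0.2118] px 189.6 151.2
  z 0.221 51 [ 0.4632 -0.1461  0.2319] px 188.7 142.9
  z 0.241 50 [ 0.463  -0.1459  0.2513] px 187.8 134.5
  z 0.261 13 [ 0.463  -0.1452  0.2631] px 187.6 129.2
  lowest z 0.1543Traceback (most recent call last):
  File "tip.py", line 13, in <module>
    im,d,K,M,m,P=edges(n,tcp,tipz); v,u=np.nonzero(m)
                 ~~~~~^^^^^^^^^^^^
  File "tip.py", line 6, in edges
    k,l,s,c=cv2.connectedComponentsWithStats(m.astype(np.uint8)); i=1+np.argmax(s[1:,4]); m=l==i
                                                                      ~~~~~~~~~^^^^^^^^^
    return _wrapfunc(a, 'argmax', axis=axis, out=out, **kwds)
    return bound(*args, **kwds)
ValueError: attempt to get argmax of an empty sequence
```

View pics/v3b.png

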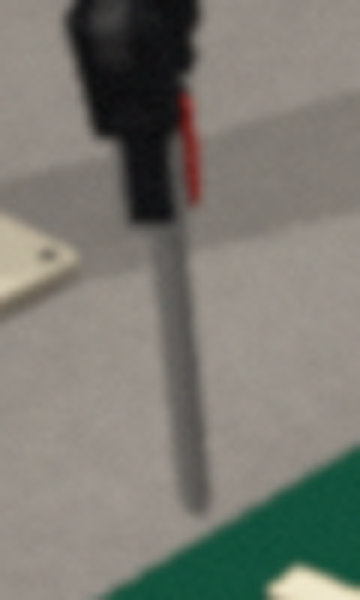

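View pics/v3c.png

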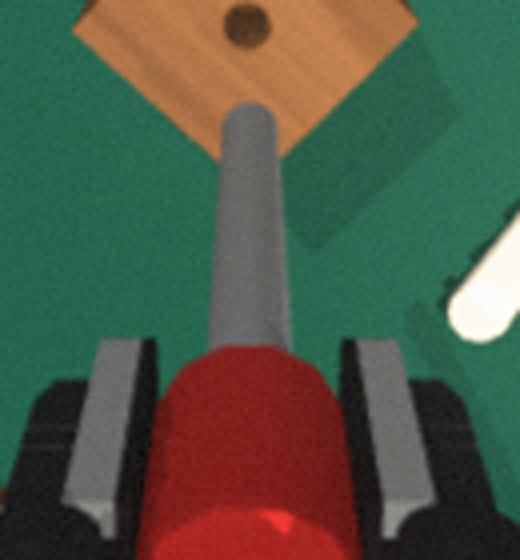

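Shank px slope is 0.099 against 0.1025 expected for a vertical rod, so the lean is negligible and the tip sits under the TCP (tip z ≈ TCP − 0.122). Next I'll dip it.

Run:
```python
from h import *
O=ori(.74)
r.movel([*POT,.235],O,speed=.25)
grab("scene","s4"); grab("wrist","w5")
o=r.get_obs(); print(o["t"],o["ee_pos"],o["contact_force"])
a=cv2.imread("pics/w5.png");b=cv2.imread("pics/s4.png")[150:320,60:270]
cv2.imwrite("pics/v4.png",np.hstack([cv2.resize(a,(400,300)),cv2.resize(b,(370,300),interpolation=2)]))
```

```text
7.4083 [ 0.50187791 -0.32818133  0.23564822] [ 0.26462162  0.28132438 -2.51904503]
```

View pics/v4.png

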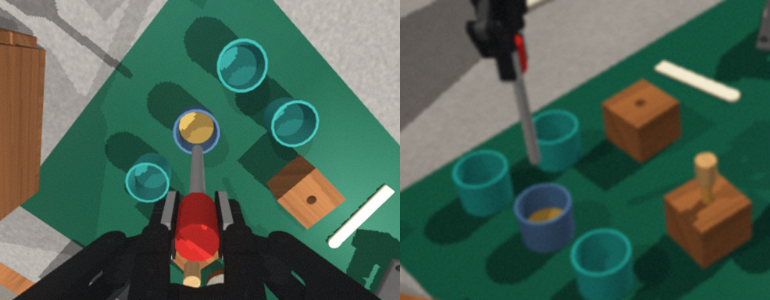

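Rod tip is above the blue pot in both views (wrist: tip (197,148), pot (196,131)). Lowering it.

Run:
```python
from h import *
O=ori(.74)
hit=r.movel([*POT,.147],O,speed=.12,max_force=5)
o=r.get_obs(); print(hit,o["t"],o["ee_pos"],o["contact_force"],o["finger_gap"])
grab("scene","s5")
r.hold(.3)
o=r.get_obs(); print(o["t"],o["ee_pos"],o["contact_force"])
b=cv2.imread("pics/s5.png")[190:320,90:230]
cv2.imwrite("pics/v5.png",cv2.resize(b,(560,520),interpolation=2))
```

```text
False 8.2917 [ 0.5023551  -0.32972623  0.14798326] [ 0.3200956   0.19125465 -1.91319039] 0.26916975666037896
8.6417 [ 0.50200698 -0.32967218  0.14749234] [-0.41831089  0.41205084 -2.27056989]
```

View pics/v5.png

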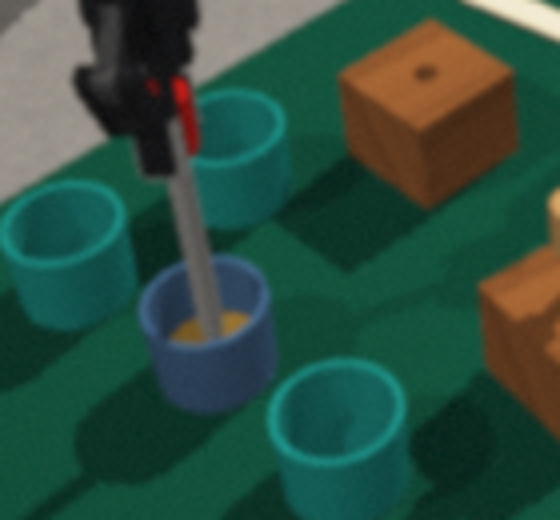

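The tip is inside the blue pot at z ≈ 0.025, 25 mm below the rim and 10 mm above the wax, with no contact. Lifting and moving to the frame, to hover above the upper mouth.

Run:
```python
from h import *
O=ori(.74)
r.movel([*POT,.275],O,speed=.2)
r.move_pose([*AX,.275],O)
r.hold(.1)
o=r.get_obs(); print(o["t"],o["ee_pos"],o["contact_force"],o["finger_gap"])
grab("scene","s6"); grab("wrist","w6"); grab("top","t6")
a=cv2.imread("pics/w6.png");b=cv2.imread("pics/s6.png")[60:190,250:370]
cv2.imwrite("pics/v6.png",np.hstack([cv2.resize(a,(440,330)),cv2.resize(b,(305,330),interpolation=2)]))
```

```text
11.525 [0.51507749 0.22200851 0.27497059] [ 0.97728644 -0.41003699 -1.38348697] 0.266628021660879
```

View pics/v6.png

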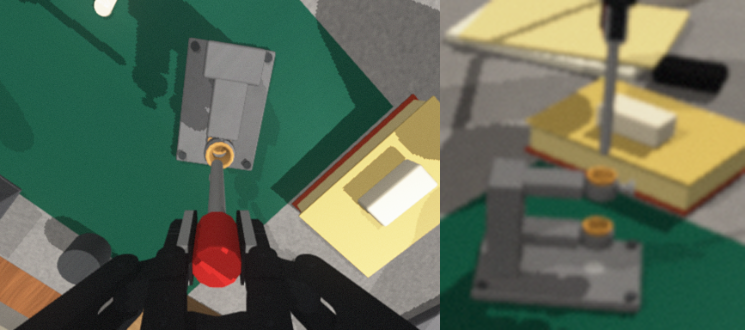

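View pics/t6.png

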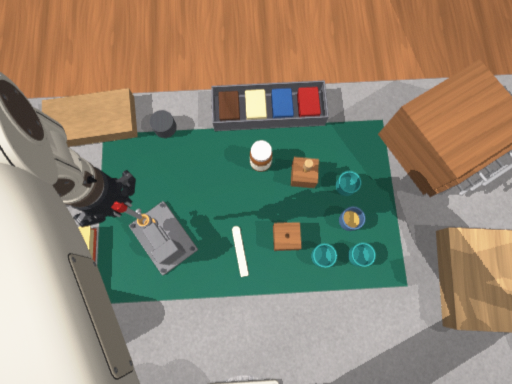

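The wrist view shows the brass mouth at (220,153), just past the rod tip at (217,160). Scene: tip above the upper bushing. Next I'll measure tip against bushing within the same images, so that calibration bias cancels.

```bash
cat > rel.py <<'E'
from h import *
def shank(n,tcp,zlo,zhi):
    im,d,K,M=ld(n); P=cloud(d,K,M)
    hsv=cv2.cvtColor(im,cv2.COLOR_RGB2HSV); S=hsv[...,1].astype(int)
    m=(np.hypot(P[...,0]-tcp[0],P[...,1]-tcp[1])<.018)&(P[...,2]>zlo)&(P[...,2]<zhi)&(S<80)
    k,l,s,c=cv2.connectedComponentsWithStats(m.astype(np.uint8)); i=1+np.argmax(s[1:,4]); m=l==i
    rows=[]
    for v in range(m.shape[0]):
        u=np.nonzero(m[v])[0]
        if len(u)>3: rows.append((v,(u[0]+u[-1])/2,len(u)))
    rows=np.array(rows); f=np.polyfit(rows[:,0],rows[:,1],1); return im,d,K,M,P,rows,f
def brass(im,P,c,zz,w):
    hsv=cv2.cvtColor(im,cv2.COLOR_RGB2HSV); H,S,V=[hsv[...,i].astype(int) for i in range(3)]
    m=(np.hypot(P[...,0]-c[0],P[...,1]-c[1])<.022)&(abs(P[...,2]-zz)<w)&(H>8)&(H<30)&(S>100)
    v,u=np.nonzero(m); e=cv2.fitEllipse(cv2.convexHull(np.c_[u,v].astype(np.int32))); return e,len(u)
if __name__=="__main__":
    tcp=AX
    for n in("s6","w6"):
        im,d,K,M,P,rows,f=shank(n,tcp,.15,.265)
        res=rows[:,1]-np.polyval(f,rows[:,0]); print(n,len(rows),"rows",rows[0],rows[-1],"fit",f.round(4),"res",res.std().round(2))
        # world line of axis at TCP vertical : expected
        a=proj(K,M,[*r.get_obs()["ee_pos"][:2],.155]);b=proj(K,M,[*r.get_obs()["ee_pos"][:2],.255])
        fe=np.polyfit([a[1],b[1]],[a[0],b[0]],1); print("  exp fit",fe.round(4),"u at",a[1].round(1),np.polyval(f,a[1]).round(2),a[0].round(2),"| u at",b[1].round(1),np.polyval(f,b[1]).round(2),b[0].round(2))
        for zz in(.127,.067):
            try:
                e,k=brass(im,P,AX,zz,.005); print("  brass",zz,k,np.round(e[0],2),np.round(e[1],1),"world",onplane(K,M,*e[0],zz).round(4),"line u there",np.polyval(f,e[0][1]).round(2), "px/m", np.linalg.norm(proj(K,M,onplane(K,M,*e[0],zz)+[0.001,0,0])-e[0]).round(3))
            except Exception as ex: print(zz,ex)
E
python3 rel.py
```

```text
s6 38 rows [ 79.  317.5   4. ] [117.  314.5   4. ] fit [-8.870000e-02  3.245338e+02] res 0.31
  exp fit [-8.480000e-02  3.242092e+02] u at 118.9 313.99 314.12 | u at 81.9 317.27 317.26
  brass 0.127 55 [312.91 128.58] [ 7.6 11.9] world [0.5141 0.2217 0.127 ] line u there 313.13 px/m 0.342
  brass 0.067 51 [311.57 148.62] [ 7.2 11.5] world [0.5153 0.2216 0.067 ] line u there 311.35 px/m 0.335
w6 61 rows [186. 252.   7.] [246. 252.   6.] fit [-3.800000e-03  2.526389e+02] res 0.26
  exp fit [4.400000e-03 2.513599e+02] u at 189.3 251.93 252.19 | u at 242.8 251.73 252.43
  brass 0.127 371 [255.03 180.33] [30.9 32.1] world [0.5131 0.2243 0.127 ] line u there 251.96 px/m 1.042
  brass 0.067 87 [250.83 169.8 ] [14.6 25. ] world [0.5195 0.2245 0.067 ] line u there 252.0 px/m 0.876
```

Scene lateral error is about 0.5 mm. The wrist view shows the bushing ≈ 2.6 mm off along the jaw axis, so the target axis is ≈ (0.5133, 0.2240). I'll move there and re-check just above the mouth.

```bash
python3 - <<'E'
from h import *
O=ori(.74)
r.movel([.5133,.2240,.259],O,speed=.04)
r.hold(.3)
o=r.get_obs(); print(o["t"],o["ee_pos"],o["contact_force"],o["moment"])
grab("scene","s7"); grab("wrist","w7")
r.hold(.1); print(r.get_obs()["ee_pos"])
E
sed -e 's/"s6","w6"/"s7","w7"/' -e 's/,.15,.265/,.141,.25/' -e 's/\.155\]/.145]/;s/\.255\]/.235]/' rel.py > rel7.py; python3 rel7.py
python3 - <<'E'
import cv2,numpy as np
a=cv2.imread("pics/w7.png")[130:280,170:340];b=cv2.imread("pics/s7.png")[70:190,255:355]
cv2.imwrite("pics/v7.png",np.hstack([cv2.resize(a,(460,406),interpolation=2),cv2.resize(b,(338,406),interpolation=2)]))
E
```

```text
12.525 [0.5134345  0.22404847 0.25924066] [-0.22706603  0.62743605 -1.29690093] [ 0.01408711 -0.00752979 -0.03078689]
[0.51335018 0.22399778 0.25909295]
s7 35 rows [ 85. 317.   5.] [123.  313.5   4. ] fit [-8.610000e-02  3.241645e+02] res 0.32
  exp fit [-8.460000e-02  3.240293e+02] u at 121.9 313.66 313.71 | u at 89.2 316.48 316.48
  brass 0.127 54 [312.91 128.55] [ 7.2 12.3] world [0.5141 0.2218 0.127 ] line u there 313.09 px/m 0.342
  brass 0.067 46 [311.5  148.48] [ 7.  11.5] world [0.5148 0.222  0.067 ] line u there 311.38 px/m 0.335
w7 62 rows [185. 252.   5.] [246. 252.   6.] fit [-4.500000e-03  2.528477e+02] res 0.27
  exp fit [1.200000e-03 2.516428e+02] u at 191.1 251.99 251.86 | u at 239.2 251.77 251.92
  brass 0.127 405 [252.33 184.97] [32.6 33.7] world [0.5131 0.2243 0.127 ] line u there 252.02 px/m 1.092
  brass 0.067 93 [248.11 173.17] [15.3 25.9] world [0.5196 0.2243 0.067 ] line u there 252.07 px/m 0.911
```

View pics/v7.png

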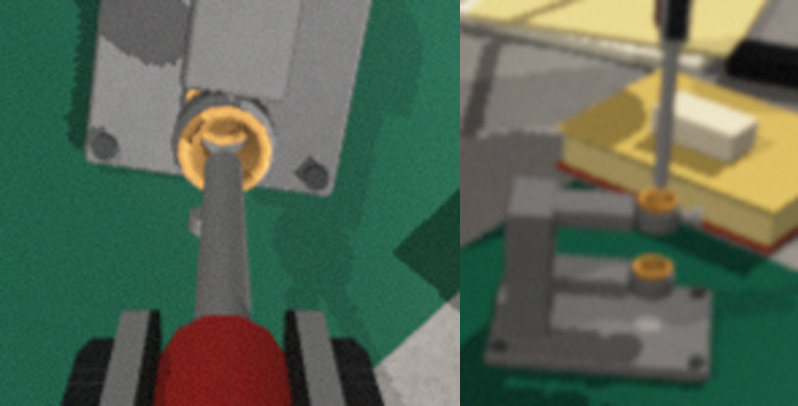

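The rod line and the bushing centre agree to 0.3 px in both views. Lowering under force guard.

Run:
```python
from h import *
O=ori(.74)
def st(h): 
    o=r.get_obs(); print(h,round(o["t"],2),o["ee_pos"].round(4),o["contact_force"].round(2),o["moment"].round(3),round(o["finger_gap"],3))
for z in(.225,.195,.175,.151):
    h=r.movel([.5133,.2240,z],O,speed=.04,max_force=6); st(h)
    if h: break
    r.hold(.1); st("-")
grab("scene","s8"); grab("wrist","w8")
a=cv2.imread("pics/w8.png")[130:280,170:340];b=cv2.imread("pics/s8.png")[90:190,260:345]
cv2.imwrite("pics/v8.png",np.hstack([cv2.resize(a,(450,397),interpolation=2),cv2.resize(b,(338,397),interpolation=2)]))
```

```text
False 13.72 [0.5135 0.2241 0.2253] [-0.23  0.42 -1.22] [ 0.011 -0.046  0.   ] 0.263
- 13.82 [0.5135 0.2241 0.2254] [ 0.34  0.03 -2.6 ] [-0.033 -0.023 -0.003] 0.263
False 14.72 [0.5135 0.2241 0.1952] [-0.06 -0.72 -2.25] [-0.058  0.035 -0.024] 0.261
- 14.82 [0.5136 0.2241 0.1954] [ 0.09 -0.51 -1.6 ] [-0.023  0.019 -0.048] 0.265
False 15.47 [0.5133 0.224  0.1748] [ 0.41  0.96 -1.19] [0.011 0.044 0.031] 0.266
- 15.57 [0.5135 0.2241 0.1753] [ 0.6  -1.38 -1.49] [ 0.046 -0.027  0.007] 0.269
False 16.32 [0.5134 0.224  0.151 ] [-0.17  0.18 -1.76] [-0.052  0.011  0.015] 0.264
- 16.43 [0.5136 0.2241 0.1513] [-0.59  0.31 -1.77] [-0.032  0.031  0.04 ] 0.263
```

View pics/v8.png

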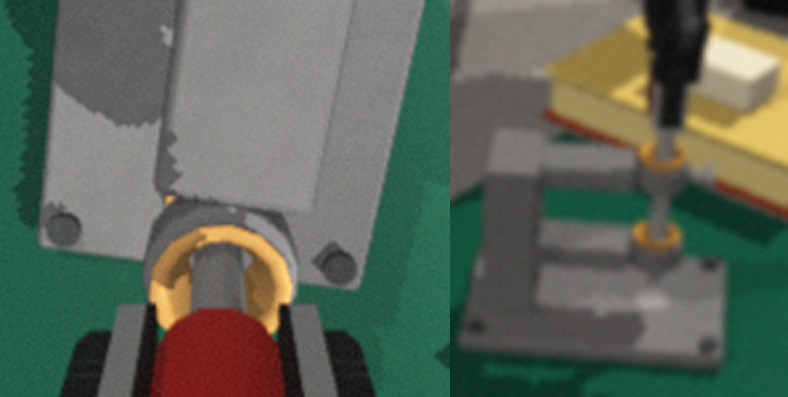

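The rod runs through both bushings and the forces are at noise level. As a last check I'll average the force and look for the tip between the lower bushing and the base.

Run:
```python
from h import *
F=[]
for i in range(10):
    r.hold(.05); o=r.get_obs(); F.append(np.r_[o["contact_force"],o["moment"]])
print(o["t"],o["ee_pos"],np.mean(F,0).round(3),np.std(F,0).round(3),o["finger_gap"],np.abs(o["joint_velocities"]).max())
im,d,K,M=grab("scene","s9")
P=cloud(d,K,M)
for z in(.105,.067,.045,.0287,.012): print(z,proj(K,M,[.5136,.2241,z]).round(1))
b=cv2.imread("pics/s9.png")[115:180,285:335]
cv2.imwrite("pics/v9.png",cv2.resize(b,(450,585),interpolation=cv2.INTER_CUBIC))
for n in("s0","s9"):
    im,d,K,M=ld("scene0" if n=="s0" else n)
    P=cloud(d,K,M)
    print(n); print(P[150:170:2,306:316,2].round(3))
```

```text
17.025 [0.5133394  0.22399523 0.15102502] [-0.18  -0.179 -2.028 -0.021  0.003 -0.007] [0.57  0.492 0.463 0.038 0.034 0.026] 0.26835838155632613 0.0014806295958433974
0.105 [312.7 135.6]
0.067 [311.6 148. ]
0.045 [311. 155.]
0.0287 [310.6 160.1]
0.012 [310.2 165.2]
s0
[[0.062 0.066 0.068 0.068 0.066 0.052 0.055 0.067 0.067 0.067]
 [0.06  0.061 0.063 0.062 0.061 0.066 0.065 0.062 0.06  0.061]
 [0.055 0.055 0.058 0.056 0.058 0.058 0.056 0.058 0.057 0.056]
 [0.048 0.05  0.051 0.048 0.052 0.051 0.051 0.05  0.051 0.049]
 [0.014 0.013 0.013 0.013 0.012 0.015 0.012 0.012 0.01  0.011]
 [0.011 0.012 0.013 0.01  0.014 0.011 0.011 0.015 0.012 0.015]
 [0.012 0.014 0.013 0.014 0.014 0.013 0.013 0.012 0.01  0.012]
 [0.013 0.014 0.013 0.013 0.013 0.014 0.015 0.016 0.013 0.014]
 [0.012 0.014 0.014 0.013 0.013 0.014 0.015 0.015 0.012 0.011]
 [0.013 0.013 0.011 0.012 0.01  0.014 0.015 0.012 0.014 0.012]]
s9
[[0.063 0.065 0.066 0.07  0.068 0.064 0.063 0.067 0.067 0.068]
 [0.059 0.059 0.061 0.06  0.063 0.061 0.064 0.063 0.061 0.061]
 [0.055 0.053 0.058 0.06  0.056 0.058 0.058 0.058 0.058 0.056]
 [0.048 0.05  0.052 0.052 0.051 0.053 0.052 0.051 0.052 0.053]
 [0.013 0.013 0.015 0.038 0.038 0.04  0.038 0.012 0.011 0.013]
 [0.013 0.015 0.012 0.027 0.03  0.031 0.011 0.012 0.014 0.013]
 [0.011 0.014 0.013 0.011 0.013 0.01  0.01  0.01  0.013 0.015]
 [0.012 0.012 0.013 0.012 0.012 0.015 0.013 0.016 0.013 0.014]
 [0.013 0.012 0.015 0.012 0.011 0.015 0.012 0.014 0.013 0.016]
 [0.013 0.011 0.013 0.012 0.013 0.014 0.013 0.015 0.014 0.013]]
```

View pics/v9.png

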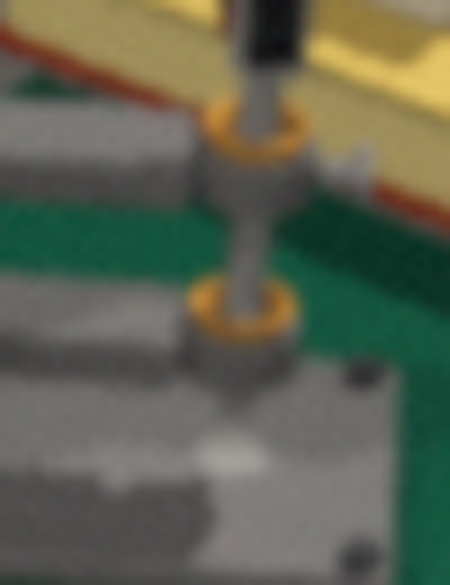

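The depth map confirms it: rod surface at z ≈ 0.038 to 0.028 under the lower bushing, at scene (309–311,158–160), then clear space down to the base plate at 0.012. Lateral force averages about 0.25 N, so it is not jammed. Handing in.

```bash
python3 -c "
from h import *
r.finish_job(); o=r.get_obs(); print(o['t'],o['ee_pos'],o['contact_force'],o['finger_gap'])"
```

```text
the job is handed in; nothing more can be done
the job is handed in; nothing more can be done
```

The job is handed in at about 17 s of the 51 s allowed. I gripped the rod by its red knob and drew it from the stand. I dipped the tip into the blue pot, to about 25 mm below the rim and 10 mm above the wax, without contact. I then threaded it through the upper and lower bushings, and the arm is still holding it.

**Last checks:**
- **Tip position:** the depth picture puts the tip at z ≈ 28 mm, about 17 mm below the lower bushing and 16 mm above the base plate.
- **Not jammed:** sideways force averaged about 0.25 N and the moment was near zero. The knob is still gripped.
- **Alignment:** my first estimate of the bushing axis, from the scene and top cameras, was off by about 2 mm along the jaw direction. I corrected it from the wrist view before inserting. After that, rod and upper bushing agreed to 0.3 px in both the wrist and scene views.
- **Not checked:** I did not measure the pot, spare rod, jar and folder again at the end. No unexpected contact force appeared at any stage.

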